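Turn the pendant to face the camera and take its picture

ROBOT

A 6-joint arm with a two-finger parallel gripper is mounted at the origin on the work surface. World frame = base frame: x ahead of the robot, y to its left, z up, the work surface at z = 0. Lengths are in mm, angles in rad, forces in N, time in s.
With the tool pointing down it reaches from about 350 to 975 mm from the base axis. Payload 7.1 kg.
Tool frame: the origin (TCP) lies midway between the tips of the shut fingers; the grasp point (between the pads) lies 19 mm behind it; z points along the fingers, y is the line along which they close (so a half turn about z gives the same grasp; the last joint's range is limited). The gripper opens to 88 mm and grips with 3 to 60 N. Pads are 20 mm wide; open, the fingers measure 115 mm over their backs; the gripper's body (75 mm by 178 mm) begins 61 mm behind the grasp point.
Start: joints at [-1.227, 0.423, 1.63, -0, 1.089, -0.019], TCP at [221.825, -584.293, 222.675] pointing down, gripper open.
Joint ranges: [-3, 3], [-0.9, 2.11], [0.09, 2.58], [-1.31, 4.45], [0.11, 2.69], [-2.54, 2.54]. Speed limits (rad/s): [2.39, 2.39, 3.01, 3.14, 3.14, 3.14].

INTERFACE

Orientations are given as a rotation vector (axis times angle).
In Python, from workcell import ctrl gives the robot as it stands.
- The arm moves only by the shell command python3 -m pendant 'ROWS'. ROWS is a JSON object of lists of equal length, an entry for each row: "grip": the opening, from -1 (shut) to 1 (fully open); "linear": the shift along the tool's x, y, z in mm, a list of three; "angular": the turn, a rotation vector about the tool's x, y, z in rad, a list of three. In form: {"grip": [grip, ...], "linear": [[tx, ty, tz], ...], "angular": [[ax, ay, az], ...]}. A call has 1 to 12 rows; each row shifts and turns the commanded pose from where the row before left it, along the tool's axes as they then stand; what a row does not reach is not made up. A row lasts 1/12 s, in which the tool goes at most 41.7 mm and 7.16 degrees, less where a joint would pass 70% of its speed; a pose out of reach is approached as far as the arm can. A call with a gripper value outside its range is refused whole. The fingers move at their own pace and stop on an object; the grip force is fixed at half the most. Time passes only in rows, so rows that do not move let the fingers close. It gives the time, the measured TCP pose, the force, the opening and the grip force at its end, in the units of the state.
- ctrl.get_obs(): the state, without advancing time (a new reading comes with each control period).
- ctrl.get_image(name): name is "scene" or "top" or "wrist"; returns the picture (400x640x3 uint8, red, green, blue); there is no depth.
- ctrl.camera_params(name): a dict with "vfov" (degrees; the focal length in pixels is half the picture's height over the tangent of half this angle, whatever the lens; pixels are square), "cx", "cy" (the principal point, pixels), "k1" (the pictures are not rectified: a ray, as slopes to the right and down, at radius r is drawn at 1 + k1 r^2 times it, then the intrinsics apply), "R" (3x3) and "t" (3): a world point X has camera coordinates R X + t; the wrist camera has in their place "T_tool_cam" (4x4, takes a point from camera to tool coordinates, whose origin is the TCP and whose axes are the flange's). Camera axes: x right, y down, z forward; pixel columns grow to the right and rows downward; lengths in mm; the calibration is good to about 2 mm. A picture is of the moment at which its call begins: read the wrist's pose just before it. camera_params takes no time and is no camera call.
- ctrl.close_job(): hands the job in; it is judged then, once.
The state is a dict: "t": time; "qpos": joint angles; "qvel": joint speeds; "joint_torque": joint torques, N m; "ee_pos": TCP position; "orientation": TCP orientation; "ft_force": force on the tool from outside, world axes, zero at the start; "moment": the same for the moment, N m; "width": finger opening in mm; "grasp_force": force on a finger pad.
Only numpy, scipy, OpenCV 4.12 (cv2) and the standard library are available. Lean on these libraries where they do the work, as an engineer would, in place of code of your own. Each camera call takes 0.05 s, during which the arm holds its last target. There are 200 camera calls.

TASK

Photograph the pendant: with a fingertip, push the small turntable round by its arms, without spinning it fast, until the arm with the green ball points straight at the camera's lens, and let it stand there. Only then press the red button of the shutter remote down with a fingertip, and let it go. Pick nothing up and do not touch the black pendant stand; turntable, camera and remote stay where they are on the bench, and everything else is left alone.

Things in the scene. Friction and masses are not known exactly. Their poses are not given: they have to be found in the camera images.
- turntable: heavy loose foot (2 kg, grey, 116 mm across, 25 mm high) of the turntable. Origin: centre of its underside on the bench, on the vertical turning axis; z up; its x axis starts pointing at the camera. Above it, from 27 to 57 mm above the bench, turns a wooden disc 124 mm across with three arms
- rotor (a joint): angle of disc and arms, rad, growing counter-clockwise from above, free to turn either way; 0 (or any whole turn) = green-ball arm along the foot's x axis; black-ball arms 120 degrees either side of it. Slight friction: an arm yields to about 1 N at its end and stays where it is left
- green_tip (a point): centre of the green ball of the arm that must point at the lens, 127 mm from the axis, 42 mm above the bench. The three arms are level steel bars 10 mm thick, 120 degrees apart, centred 42 mm above the bench, from the disc to a ball 22 mm across (one green, two black); nothing lies below the arms outside the disc
- camera: compact camera, black and silver, 108 mm wide, 145 mm high, on a loose disc-foot stand (0.7 kg, 80 mm across), about 0.26 m from the turntable's axis. Origin: centre of the foot's underside; z up, the lens looks along -x, y is sideways
- lens (a point): front centre of the camera's lens, 55 mm ahead of the stand's centre and 92 mm above the bench
- shutter_top (a point): centre of the top of the red button (32 mm across) of the loose black shutter remote; it is pressed straight down
- shutter (a joint): travel of the red button, m: 0 up, 0.006 fully down, which takes about 4 N; springs back. The picture is taken at 0.004
- shutter_base: the remote's loose black housing, 250 g. Origin: centre of its underside
- pendant_stand: black sloping stand with the pendant, fixed on the middle of the disc, 44 x 46 mm, top 112 mm above the bench; not to be touched. Origin: centre of its underside, on the turning axis; x points where the pendant faces, along the green-ball arm
- ring_box: bystander, leave alone: blue ring box, 55 mm square, 43 mm high. Origin: centre of its underside
- spool: bystander, leave alone: yellow thread spool, 36 mm across, 38 mm high. Origin: centre of its underside
- bead_jar: bystander, leave alone: green glass bead jar, 52 mm across, 65 mm high. Origin: centre of its underside
- mandrel: bystander, leave alone: steel ring mandrel (cone on a foot 60 mm across, 130 mm high). Origin: centre of its underside
- bench_hammer: bystander, leave alone: small hammer lying down, 200 mm long. Origin: middle of the tool
- coffee: bystander, leave alone: amber drink with a blue label and white top, 76 mm across, 120 mm high. Origin: centre of its underside
- graver: bystander, leave alone: screwdriver-like graver lying down, 150 mm long. Origin: middle of the tool
Mind the look-alikes: they are no part of the job. There is more than one size of the shutter_base; the job needs the largest.

How it is judged:
By the outcome, as a careful person would: the job done as asked, in the order asked, and still so for the second after the job is handed in, with the robot touching nothing.
It also fails if it takes over 59 s, if anything falls off the work surface, if the arm or the gripper's body presses on something with over 40 N, if the wrist force passes 120 N, or if a joint passes its speed limit or range.

## Working session

There is one attempt and no reset: what is moved stays moved. The work goes in short steps, Python scripts to look and compute and a shell command to move; the robot and the scene stay as the last step left them, time stands still between calls to the robot, and variables do not carry over. Pictures are saved under pics/ and viewed, at most 10 in all, crops included, and the job is handed in when it is done.

```bash
mkdir -p pics; cat > h.py <<'E'
import numpy as np, cv2
from workcell import ctrl
from scipy.spatial.transform import Rotation as Ro
def snap(n,f):
    im=ctrl.get_image(n); cv2.imwrite(f,im[:,:,::-1]); return im
def pix2w(n,u,v,z,o=None):
    p=ctrl.camera_params(n); f=200/np.tan(np.radians(p["vfov"])/2)
    d=np.array([(u-p["cx"])/f,(v-p["cy"])/f]); s=d.copy()
    for _ in range(30): s=d/(1+p["k1"]*(s@s))
    r=np.array([*s,1.])
    if "R" in p:
        R=np.array(p["R"]);t=np.array(p["t"]); c=-R.T@t; w=R.T@r
    else:
        o=o or ctrl.get_obs(); T=np.array(p["T_tool_cam"]); A=Ro.from_rotvec(o["orientation"]).as_matrix()
        c=A@T[:3,3]+np.array(o["ee_pos"]); w=A@T[:3,:3]@r
    return c+w*(z-c[2])/w[2]
E
python3 - <<'E'
from h import *
o=ctrl.get_obs(); print(o)
for n in("scene","top"): snap(n,f"pics/{n}0.png"); p=ctrl.camera_params(n); print(p)
E
```

```text
{'t': 0.0, 'qpos': array([-1.22702249e+00,  4.23799641e-01,  1.63068664e+00, -2.28402303e-05,
        1.08862383e+00, -1.90267016e-02]), 'qvel': array([-2.53579198e-05,  1.15812378e-03,  6.80019639e-04, -1.02059933e-03,
        1.44597698e-03,  4.85167455e-04]), 'joint_torque': array([ 2.43309951e-03, -5.44620466e+01, -2.73661602e+01,  6.46405388e-02,
        2.29343941e-02, -1.35127029e-04]), 'ee_pos': array([ 221.62201876, -583.78704345,  221.92875213]), 'orientation': array([-3.08857277e+00, -5.66512254e-01,  4.16497618e-04]), 'ft_force': array([-0.57983842,  0.58433956,  0.05216797]), 'moment': array([ 0.01274352, -0.0068315 , -0.00965757]), 'grasp_force': 0.0, 'width': 87.75727386175942}
{'vfov': 57.107789590836155, 'cx': 321.52581093542074, 'cy': 197.09085031216483, 'k1': -0.06862344707736567, 'R': array([[-0.6034399 ,  0.79713612, -0.02083965],
       [ 0.54591726,  0.3939331 , -0.73945322],
       [-0.58123544, -0.4575923 , -0.67288532]]), 't': array([ 326.56533185, -236.74226835, 1630.28960697])}
{'vfov': 48.38536080939639, 'cx': 319.70147172401084, 'cy': 197.82670593170286, 'k1': -0.03201825910041754, 'R': array([[-5.66085823e-04, -9.99979503e-01,  6.37752026e-03],
       [-9.96691474e-01,  4.58621387e-05, -8.12779408e-02],
       [ 8.12759824e-02, -6.40243036e-03, -9.96671071e-01]]), 't': array([ -13.54103072,  553.40119404, 1202.06015705])}
```

View pics/top0.png

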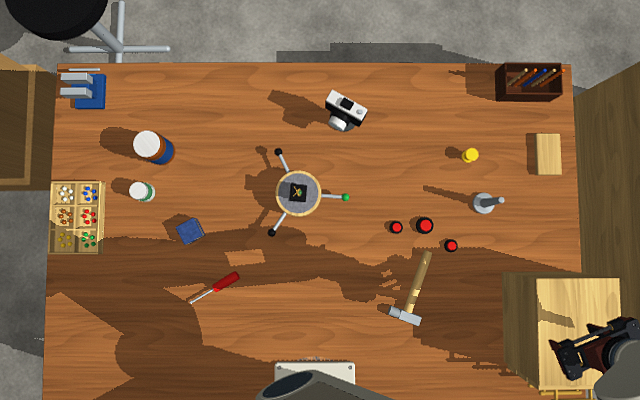

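View pics/scene0.png

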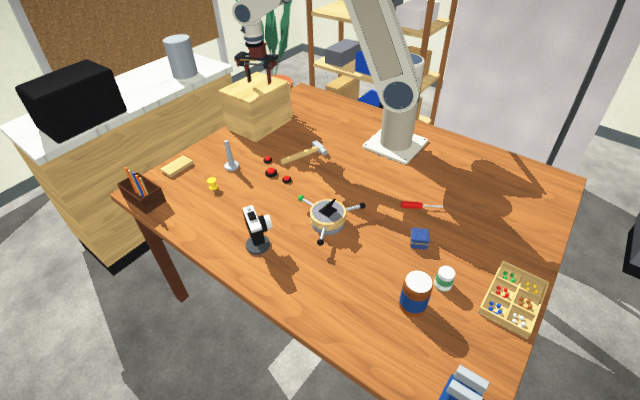

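The top view shows the turntable at (298,193), green ball (346,197), black balls (278,152) and (271,233). The camera is at (345,108) with its lens near (337,125). The remotes are at (396,227), (425,225) and (451,245), and the largest looks like the one at (425,225).

```bash
python3 - <<'E'
from h import *
im=cv2.imread("pics/top0.png"); hsv=cv2.cvtColor(im,cv2.COLOR_BGR2HSV)
def blobs(m,box):
    x0,y0,x1,y1=box; k=np.zeros_like(m); k[y0:y1,x0:x1]=m[y0:y1,x0:x1]
    n,_,s,c=cv2.connectedComponentsWithStats(k); return [(s[i,4],c[i].round(1)) for i in range(1,n) if s[i,4]>15]
red=cv2.inRange(hsv,(0,200,120),(5,255,255))|cv2.inRange(hsv,(172,180,120),(180,255,255))
for a,c in blobs(red,(380,200,480,265)): print("red",a,c,pix2w("top",*c,35).round(1))
g=cv2.inRange(hsv,(45,150,60),(80,255,255))
for a,c in blobs(g,(250,140,370,250)): print("green",a,c,pix2w("top",*c,42).round(1))
b=cv2.inRange(hsv,(0,0,0),(180,255,50))
for a,c in blobs(b,(255,140,300,250)): print("blk",a,c,pix2w("top",*c,42).round(1))
for n,u,v,z in [("axis",298,193,57)]: print(n,pix2w("top",u,v,z).round(1))
c=cv2.resize(im[70:270,250:480],None,fx=3,fy=3,interpolation=cv2.INTER_CUBIC); cv2.imwrite("pics/c1.png",c)
s=cv2.imread("pics/scene0.png")[130:280,220:380]; cv2.imwrite("pics/c2.png",cv2.resize(s,None,fx=4,fy=4,interpolation=cv2.INTER_CUBIC))
E
```

```text
red 98 [425.3 224.9] [ 478.5 -300.7   35. ]
red 59 [396.4 227. ] [ 472.9 -221.8   35. ]
red 56 [451.5 245.4] [ 422.9 -371.1   35. ]
green 37 [345.1 196.8] [554.6 -82.4  42. ]
blk 37 [277.9 151.5] [678.7 100.5  42. ]
blk 128 [293.6 192.4] [566.6  57.1  42. ]
blk 46 [271.1 232.3] [458.8 117.2  42. ]
axis [563.5  44.6  57. ]
```

View pics/c1.png

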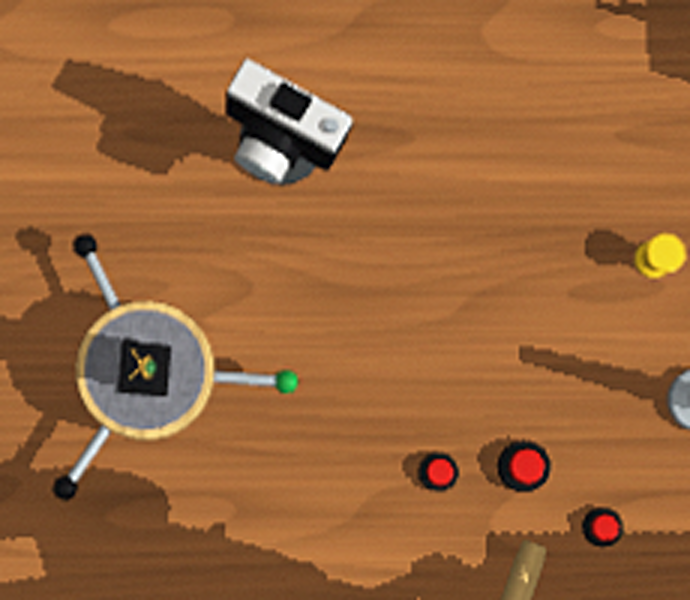

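View pics/c2.png

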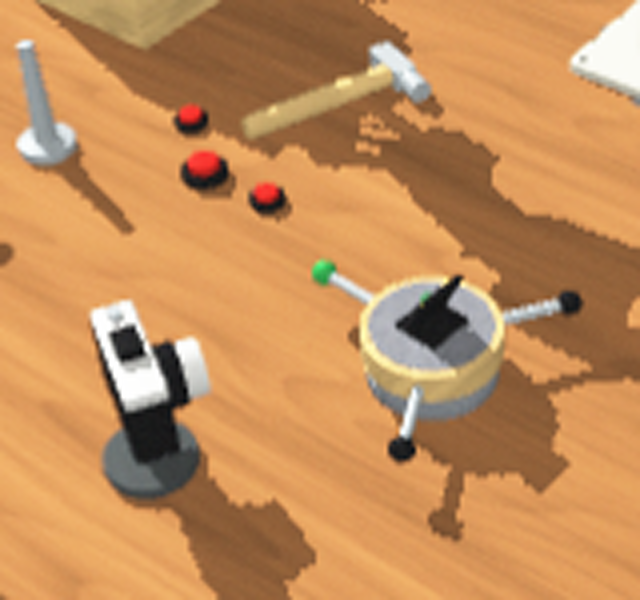

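```bash
python3 - <<'E'
from h import *
P=lambda u,v,z:pix2w("top",250+u/3-1/3,70+v/3-1/3,z)
c=[P(*q,140) for q in((248,57),(353,120),(332,152),(228,97))]
S=lambda u,v,z:pix2w("scene",220+u/4-.4,130+v/4-.4,z)
ax=np.array([564,45.1])
def rep(n,p): d=p[:2]-ax; print(n,p[:2].round(1),"dist",np.hypot(*d).round(1),"bearing",np.degrees(np.arctan2(d[1],d[0])).round(2))
for q in c: print(q.round(1))
rep("bodycentre",np.mean(c,0)); d=(c[0]-c[1]); print("side edge deg",np.degrees(np.arctan2(d[1],d[0])), np.hypot(*d[:2]))
rep("lens top",P(262,164,92)); rep("lens scene",S(196,368,92)); rep("foot scene",S(152,458,8))
rep("camfoot",S(152,460,5)); rep("axis scene",S(433,328,57))
for n,u,v in(("big",204,163),("r1",190,115),("r2",267,195)):
  for z in(25,35): print(n,z,S(u,v,z).round(1))
print("top big",[pix2w("top",425.3,224.9,z).round(1) for z in(20,25,30,40)])
E
```

```text
[822.3 -45.2 140. ]
[ 767.9 -133.7  140. ]
[ 740.3 -115.7  140. ]
[787.5 -28.2 140. ]
bodycentre [779.5 -80.7] dist 249.5 bearing -30.28
side edge deg 58.41544973718142 103.89658379457747
lens top [741.9 -58.9] dist 206.1 bearing -30.32
lens scene [741.4 -56.5] dist 204.5 bearing -29.81
foot scene [784.8 -79.1] dist 253.4 bearing -29.36
camfoot [784.8 -79.7] dist 253.6 bearing -29.49
axis scene [566.4  47.4] dist 3.3 bearing 43.48
big 25 [ 485.8 -296.7   25. ]
big 35 [ 494.5 -287.    35. ]
r1 25 [ 434.8 -364.3   25. ]
r1 35 [ 444.1 -353.8   35. ]
r2 25 [ 487.  -211.9   25. ]
r2 35 [ 495.7 -203.1   35. ]
top big [array([ 478.8, -304.4,   20. ]), array([ 478.7, -303.1,   25. ]), array([ 478.6, -301.9,   30. ]), array([ 478.4, -299.5,   40. ])]
```

```bash
python3 -m pendant '{"grip":[-1,-1,-1,-1,-1,-1,-1,-1,-1,-1,-1],"linear":[[23.3,-25.5,0],[23.3,-25.5,0],[23.3,-25.5,0],[23.3,-25.5,0],[23.3,-25.5,0],[23.3,-25.5,0],[23.3,-25.5,0],[23.3,-25.5,0],[23.3,-25.5,0],[23.3,-25.5,0],[23.3,-25.5,0]],"angular":[[0,0,0],[0,0,0],[0,0,0],[0,0,0],[0,0,0],[0,0,0],[0,0,0],[0,0,0],[0,0,0],[0,0,0],[0,0,0]]}'
python3 -m pendant '{"grip":[-1,-1,-1,-1,-1,-1,-1,-1,-1,-1,-1,-1],"linear":[[23.3,-25.5,0],[23.3,-25.5,0],[23.3,-25.5,0],[23.3,-25.5,0],[23.3,-25.5,0],[23.3,-25.5,0],[23.3,-25.5,0],[23.3,-25.5,0],[23.3,-25.5,0],[23.3,-25.5,0],[23.3,-25.5,0],[0,0,0]],"angular":[[0,0,0],[0,0,0],[0,0,0],[0,0,0],[0,0,0],[0,0,0],[0,0,0],[0,0,0],[0,0,0],[0,0,0],[0,0,0],[0,0,0]]}'
python3 -m pendant '{"grip":[-1,-1,-1,-1,-1,-1,-1,-1,-1,-1,-1,-1],"linear":[[0,0,0],[0,0,0],[0,0,0],[0,0,0],[0,0,0],[0,0,0],[0,0,0],[0,0,0],[0,0,0],[0,0,0],[0,0,0],[0,0,0]],"angular":[[0,0,-0.118],[0,0,-0.118],[0,0,-0.118],[0,0,-0.118],[0,0,-0.118],[0,0,-0.118],[0,0,-0.118],[0,0,-0.118],[0,0,-0.118],[0,0,-0.118],[0,0,-0.118],[0,0,-0.118]]}'
python3 -m pendant '{"grip":[-1,-1,-1,-1,-1,-1],"linear":[[0,0,0],[0,0,0],[0,0,0],[0,0,0],[0,0,0],[0,0,0]],"angular":[[0,0,-0.118],[0,0,-0.118],[0,0,-0.118],[0,0,-0.118],[0,0,0],[0,0,0]]}'
python3 - <<'E'
from h import *
o=ctrl.get_obs(); print(o["t"],o["ee_pos"],o["width"],o["qpos"]); A=Ro.from_rotvec(o["orientation"]).as_matrix(); print(A.round(3))
snap("wrist","pics/w1.png")
p=np.array(o["ee_pos"]); R=A.T
ax=np.array([564,45.1]); th=np.radians(129)
print("to start, tool:",R@(np.array([*(ax+100*np.array([np.cos(th),np.sin(th)])),32])-p), np.degrees(np.arctan2(A[1,1],A[0,1])))
E
```

```text
t: 1.02
ee_pos: [362.0, -229.4, 222.6]
orientation: [-3.09, -0.566, 0.0]
ft_force: [0.7, 0.5, -0.2]
width: 18.1
grasp_force: 0.0
t: 2.02
ee_pos: [504.1, 126.7, 222.8]
orientation: [-3.088, -0.572, -0.004]
ft_force: [0.6, 0.1, 1.3]
width: 0.3
grasp_force: 0.0
t: 3.02
ee_pos: [501.5, 121.6, 222.4]
orientation: [-1.972, -2.445, 0.001]
ft_force: [-0.6, 0.7, 0.9]
width: 0.5
grasp_force: 0.0
t: 3.52
ee_pos: [501.7, 121.8, 222.5]
orientation: [-1.359, -2.832, 0.001]
ft_force: [1.0, 0.2, 0.8]
width: 0.2
grasp_force: 0.0
3.5167 [501.66202264 121.77721927 222.46284654] 0.2426292979782171 [ 2.15114250e-01  2.64358679e-01  1.86805323e+00 -5.26261906e-05
  1.00977097e+00 -4.61109498e-01]
[[-0.626  0.78  -0.001]
 [ 0.78   0.626 -0.   ]
 [ 0.    -0.001 -1.   ]]
to start, tool: [  1.13846131   0.29039591 190.46297422] 38.7463752869222
```

View pics/w1.png

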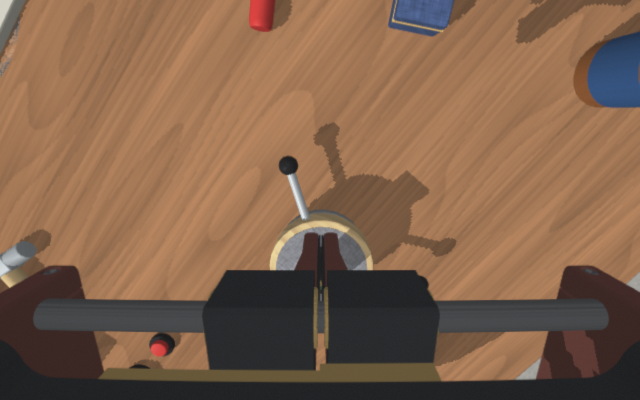

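The wrist view shows the black ball at (288,165) and its steel arm running down to the disc. The shut fingers are to the right of the arm, which is the side to push from.

```bash
python3 -c "
from h import *
print(pix2w('wrist',288,165,42))"
python3 -m pendant '{"grip":[-1,-1,-1,-1,-1,-1,-1,-1,-1,-1],"linear":[[0,0,25],[0,0,25],[0,0,25],[0,0,25],[0,0,25],[0,0,25],[0,0,20],[0,0,20],[0,0,0],[0,0,0]],"angular":[[0,0,0],[0,0,0],[0,0,0],[0,0,0],[0,0,0],[0,0,0],[0,0,0],[0,0,0],[0,0,0],[0,0,0]]}'
```

```text
[460.03942436 114.10719118  42.        ]
t: 4.4
ee_pos: [501.2, 121.9, 32.0]
orientation: [-1.355, -2.832, 0.002]
ft_force: [-1.0, -0.2, 0.5]
width: 0.1
grasp_force: 0.0
```

```bash
for i in 1 ; do python3 -m pendant '{"grip":[-1,-1,-1,-1,-1,-1,-1,-1,-1,-1,-1,-1],"linear":[[-0.06,-3.49,0],[-0.06,-3.49,0],[-0.06,-3.49,0],[-0.06,-3.49,0],[-0.06,-3.49,0],[-0.06,-3.49,0],[-0.06,-3.49,0],[-0.06,-3.49,0],[-0.06,-3.49,0],[-0.06,-3.49,0],[-0.06,-3.49,0],[-0.06,-3.49,0]],"angular":[[0,0,-0.0349],[0,0,-0.0349],[0,0,-0.0349],[0,0,-0.0349],[0,0,-0.0349],[0,0,-0.0349],[0,0,-0.0349],[0,0,-0.0349],[0,0,-0.0349],[0,0,-0.0349],[0,0,-0.0349],[0,0,-0.0349]]}'
done
cat > g.py <<'E'
from h import *
im=ctrl.get_image("top"); o=ctrl.get_obs()
hsv=cv2.cvtColor(im,cv2.COLOR_RGB2HSV)
g=cv2.inRange(hsv,(45,150,60),(80,255,255)); n,_,s,c=cv2.connectedComponentsWithStats(g)
ax=np.array([564,45.1])
for i in range(1,n):
    w=pix2w("top",*c[i],42)[:2]-ax
    if s[i,4]>8 and 60<np.hypot(*w)<180: print("green",s[i,4],np.hypot(*w).round(1),np.degrees(np.arctan2(w[1],w[0])).round(2))
d=np.array(o["ee_pos"][:2])-ax; print("tool",o["t"],np.hypot(*d),np.degrees(np.arctan2(d[1],d[0]))%360)
E
python3 g.py
```

```text
t: 5.4
ee_pos: [476.8, 90.0, 34.4]
orientation: [0.734, 3.052, 0.002]
ft_force: [-0.7, 1.5, -0.1]
width: 0.6
grasp_force: 0.7
green 36 127.8 -78.61
tool 5.45 98.27647718159159 153.07689981618847
```

```bash
python3 -m pendant '{"grip":[-1,-1,-1,-1,-1,-1,-1,-1,-1,-1,-1,-1],"linear":[[-0.06,-3.49,0],[-0.06,-3.49,0],[-0.06,-3.49,0],[-0.06,-3.49,0],[-0.06,-3.49,0],[-0.06,-3.49,0],[-0.06,-3.49,0],[-0.06,-3.49,0],[-0.06,-3.49,0],[-0.06,-3.49,0],[-0.06,-3.49,0],[-0.06,-3.49,0]],"angular":[[0,0,-0.0349],[0,0,-0.0349],[0,0,-0.0349],[0,0,-0.0349],[0,0,-0.0349],[0,0,-0.0349],[0,0,-0.0349],[0,0,-0.0349],[0,0,-0.0349],[0,0,-0.0349],[0,0,-0.0349],[0,0,-0.0349]]}'; python3 g.py
python3 -m pendant '{"grip":[-1,-1,-1,-1,-1,-1,-1,-1,-1,-1],"linear":[[-0.06,-3.49,0],[-0.06,-3.49,0],[-0.06,-3.49,0],[-0.06,-3.49,0],[-0.06,-3.49,0],[-0.06,-3.49,0],[-0.06,-3.49,0],[-0.03,-2,0],[-0.03,-2,0],[0,0,0]],"angular":[[0,0,-0.0349],[0,0,-0.0349],[0,0,-0.0349],[0,0,-0.0349],[0,0,-0.0349],[0,0,-0.0349],[0,0,-0.0349],[0,0,-0.02],[0,0,-0.02],[0,0,0]]}'; python3 g.py
```

```text
t: 6.45
ee_pos: [465.9, 49.7, 34.1]
orientation: [0.084, 3.138, 0.001]
ft_force: [-0.9, 1.2, 0.2]
width: 0.3
grasp_force: 0.7
green 39 127.7 -54.37
tool 6.5 98.1865540365494 177.53834053204704
t: 7.33
ee_pos: [468.1, 21.3, 33.2]
orientation: [-0.361, 3.119, -0.0]
ft_force: [0.3, 0.1, -0.1]
width: 0.8
grasp_force: 0.1
green 36 127.7 -37.84
tool 7.3833 98.94906592632239 193.87510522285646
```

```bash
python3 -m pendant '{"grip":[-1,-1,-1,-1,-1,-1,-1,-1],"linear":[[-0.02,-2,0],[-0.02,-2,0],[-0.02,-2,0],[-0.02,-2,0],[-0.02,-2,0],[-0.01,-1,0],[0,0,0],[0,0,0]],"angular":[[0,0,-0.02],[0,0,-0.02],[0,0,-0.02],[0,0,-0.02],[0,0,-0.02],[0,0,-0.01],[0,0,0],[0,0,0]]}'; python3 g.py
python3 - <<'E'
from h import *
im=snap("top","pics/t2.png"); s=ctrl.get_image("scene")
cv2.imwrite("pics/c3.png",np.vstack([cv2.resize(im[85:225,250:380],None,fx=4,fy=4,interpolation=cv2.INTER_CUBIC)[:,:,::-1]]))
cv2.imwrite("pics/c4.png",cv2.resize(s[180:280,230:380],None,fx=5,fy=5,interpolation=cv2.INTER_CUBIC)[:,:,::-1])
E
```

```text
t: 8.05
ee_pos: [470.6, 10.7, 32.6]
orientation: [0.533, -3.096, 0.0]
ft_force: [-0.6, -0.2, -0.1]
width: 0.3
grasp_force: 0.0
green 37 128.1 -31.61
tool 8.1 99.53664642738005 200.1684346623438
```

View pics/c3.png

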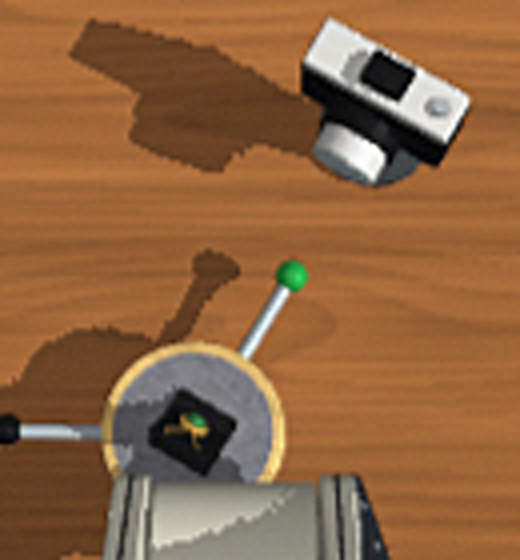

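View pics/c4.png

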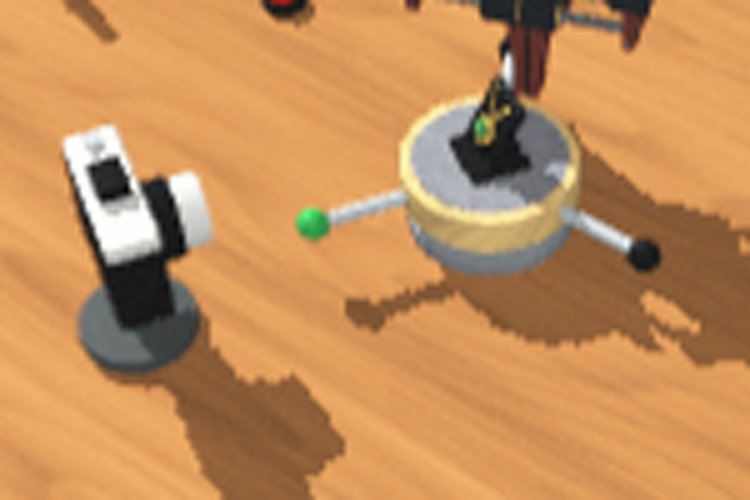

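```bash
python3 - <<'E'
from h import *
T=lambda u,v,z:pix2w("top",250+u/4-.4,85+v/4-.4,z)[:2]
S=lambda u,v,z:pix2w("scene",230+u/5-.4,180+v/5-.4,z)[:2]
b=lambda d:np.degrees(np.arctan2(d[1],d[0])).round(2)
axT=T(194,430,57); axT2=np.array([564,45.1]); print("disc axis top",axT)
print("green top",b(T(291,276,42)-axT2), T(291,276,42))
L=T(344,169,92); print("lens",L,b(L-axT2),b(L-axT),"barrel dir",b(T(359,135,92)-L))
B=np.mean([T(331,17,143),T(470,97,143),T(442,141,143),T(303,62,143)],0); e=T(331,17,143)-T(470,97,143); e2=T(303,62,143)-T(442,141,143)
print("body",B,b(B-axT2),"facing",b(e)-90,b(e2)-90)
axS=S(490,167,57); gS=S(313,224,42); LS=S(200,210,92); bS=S(645,255,42); F=S(139,327,8)
print("scene ax",axS,"green",gS,b(gS-axS),"lens",LS,b(LS-axS),"black",bS,b(bS-axS),"foot",F,b(F-axS))
E
```

```text
disc axis top [565.96473658  44.29791021]
green top -31.2 [672.9613871  -20.88560239]
lens [735.12854207 -55.20856622] -30.38 -30.47 barrel dir -23.6
body [780.54854824 -80.05204716] -30.03 facing -30.520000000000003 -30.14
scene ax [572.31207437  50.69452931] green [672.57872262 -21.75168291] -35.85 lens [739.53607767 -53.94775821] -32.04 black [566.46018931 171.56355812] 92.77 foot [787.99050617 -76.92972616] -30.61
```

The top crop shows the lens front at about (344,169) and the green ball at (291,276). The lens bearing is about -30.3°. The green ball is at -31.4°, so I push about 1.2° further.

```bash
python3 -m pendant '{"grip":[-1,-1,-1,-1],"linear":[[0,-1,0],[0,-1.1,0],[0,0,0],[0,0,0]],"angular":[[0,0,-0.01],[0,0,-0.01],[0,0,0],[0,0,0]]}'; python3 g.py;python3 g.py; python3 g.py
```

```text
t: 8.53
ee_pos: [471.2, 8.9, 32.6]
orientation: [0.564, -3.09, -0.0]
ft_force: [0.5, -0.1, 0.0]
width: 0.4
grasp_force: 0.4
green 39 127.6 -30.43
tool 8.5833 99.51060193907705 201.33283930248314
green 39 127.6 -30.43
tool 8.6333 99.52919632585257 201.32625475019393
green 39 128.0 -30.5
tool 8.6833 99.54127538276612 201.31205606347172
```

```bash
python3 -m pendant '{"grip":[-1,-1,-1,-1,-1,-1,-1,-1,-1,-1],"linear":[[0,5,0],[0,10,0],[0,10,0],[0,0,-30],[0,0,-30],[0,0,-30],[0,0,-30],[0,0,0],[0,0,0],[0,0,0]],"angular":[[0,0,0],[0,0,0],[0,0,0],[0,0,0],[0,0,0],[0,0,0],[0,0,0],[0,0,0],[0,0,0],[0,0,0]]}'; python3 g.py;python3 g.py
python3 - <<'E'
from h import *
o=ctrl.get_obs(); A=Ro.from_rotvec(o["orientation"]).as_matrix()
print(A.T@(np.array([479.5,-302.5,90])-o["ee_pos"]),o["qpos"])
E
```

```text
t: 9.52
ee_pos: [461.8, 32.9, 152.3]
orientation: [0.565, -3.09, -0.0]
ft_force: [-0.4, 0.0, 1.0]
width: 0.3
grasp_force: 0.0
green 37 128.0 -30.58
tool 9.5667 103.33212692383671 186.87609807614695
green 38 127.7 -30.53
tool 9.6167 103.4368872304496 186.93767792273562
[ 101.36745468 -319.92635466   61.44407008] [ 4.48152518e-02  2.96445984e-01  2.03302177e+00  2.61194402e-05
  8.14631715e-01 -1.88749448e+00]
```

```bash
python3 -m pendant '{"grip":[-1,-1,-1,-1,-1,-1,-1],"linear":[[0,0,0],[0,0,0],[0,0,0],[0,0,0],[0,0,0],[0,0,0],[0,0,0]],"angular":[[0,0,0.11],[0,0,0.11],[0,0,0.11],[0,0,0.11],[0,0,0.11],[0,0,0.11],[0,0,0.11]]}'
python3 -m pendant '{"grip":[-1,-1,-1,-1,-1,-1,-1,-1,-1,-1,-1,-1],"linear":[[-15,-30,0],[-15,-30,0],[-15,-30,0],[-15,-30,0],[-15,-30,0],[-15,-30,0],[-15,-30,0],[-15,-30,0],[-15,-30,0],[-15,-30,0],[0,0,0],[0,0,0]],"angular":[[0,0,0],[0,0,0],[0,0,0],[0,0,0],[0,0,0],[0,0,0],[0,0,0],[0,0,0],[0,0,0],[0,0,0],[0,0,0],[0,0,0]]}'
python3 - <<'E'
from h import *
o=ctrl.get_obs(); A=Ro.from_rotvec(o["orientation"]).as_matrix()
im=snap("wrist","pics/w2.png"); s=snap("scene","pics/s2.png")
hsv=cv2.cvtColor(im,cv2.COLOR_RGB2HSV)
red=cv2.inRange(hsv,(0,200,120),(5,255,255))|cv2.inRange(hsv,(172,180,120),(180,255,255))
n,_,st,c=cv2.connectedComponentsWithStats(red)
for i in range(1,n):
    if st[i,4]>60: print(st[i],c[i],pix2w("wrist",*c[i],20,o).round(1))
print(A.T@(np.array([479.5,-302.5,20])-o["ee_pos"]),o["qpos"][5])
E
```

```text
t: 10.2
ee_pos: [461.5, 32.4, 151.2]
orientation: [-0.646, -3.071, 0.001]
ft_force: [0.7, 0.1, 0.0]
width: 0.5
grasp_force: 0.0
t: 11.2
ee_pos: [479.9, -303.5, 150.9]
orientation: [-0.642, -3.073, -0.002]
ft_force: [-0.4, 1.0, -0.8]
width: 0.5
grasp_force: 0.0
[  0.42477843   0.63872038 130.89680246] -1.7439477242541206
```

View pics/w2.png

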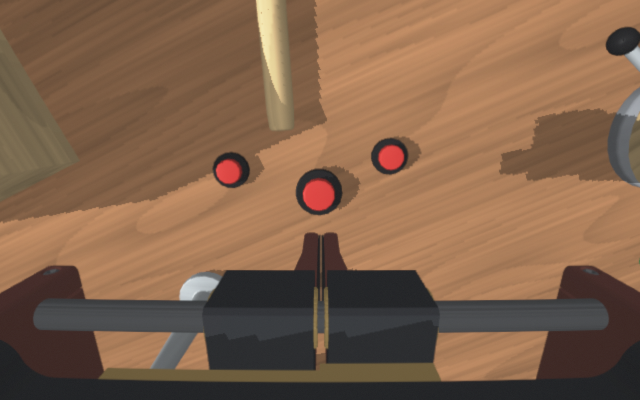

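The wrist view shows all three remotes. The largest has its button at (319,195), just ahead of the fingers at (321,235).

```bash
python3 - <<'E'
from h import *
o=ctrl.get_obs(); A=Ro.from_rotvec(o["orientation"]).as_matrix()
im=cv2.imread("pics/w2.png").astype(int); m=((im[:,:,2]>170)&(im[:,:,1]<90)&(im[:,:,0]<90)).astype(np.uint8)
n,_,st,c=cv2.connectedComponentsWithStats(m)
for i in range(1,n):
    if st[i,4]>60:
        for z in(18,22): 
            w=pix2w("wrist",*c[i],z,o); l=pix2w("wrist",st[i,0],c[i][1],z,o);r=pix2w("wrist",st[i,0]+st[i,2],c[i][1],z,o)
            print(z,c[i].round(1),w.round(1),"diam",np.linalg.norm(r-l).round(1),"tool",(A.T@(w-o["ee_pos"])).round(1))
E
```

```text
18 [390.7 157. ] [ 473.2 -226.3   18. ] diam 24.1 tool [ 35.6  66.2 133.4]
22 [390.7 157. ] [ 472.4 -226.9   22. ] diam 23.8 tool [ 36.1  65.3 129.4]
18 [227.4 171.4] [ 423.  -377.2   18. ] diam 22.6 tool [ 21.7 -92.2 133.3]
22 [227.4 171.4] [ 422.8 -375.8   22. ] diam 22.3 tool [ 22.4 -91.  129.3]
18 [318.  194.8] [ 479.7 -305.5   18. ] diam 30.8 tool [ -1.9  -3.9 133.3]
22 [318.  194.8] [ 478.8 -305.    22. ] diam 30.4 tool [ -0.9  -3.8 129.3]
```

```bash
python3 -m pendant '{"grip":[-1,-1,-1,-1,-1,-1,-1,-1],"linear":[[-0.5,-1.5,20],[0,0,25],[0,0,25],[0,0,20],[0,0,10],[0,0,8],[0,0,0],[0,0,0]],"angular":[[0,0,0],[0,0,0],[0,0,0],[0,0,0],[0,0,0],[0,0,0],[0,0,0],[0,0,0]]}'
for k in 1 2 3; do python3 -m pendant '{"grip":[-1,-1,-1],"linear":[[0,0,3],[0,0,2],[0,0,0]],"angular":[[0,0,0],[0,0,0],[0,0,0]]}' | egrep 'ee_pos|ft'; done
```

```text
t: 11.97
ee_pos: [481.0, -303.8, 45.0]
orientation: [-0.637, -3.076, -0.0]
ft_force: [0.1, 0.3, -0.2]
width: 0.5
grasp_force: 0.0
ee_pos: [480.9, -304.3, 40.1]
ft_force: [-0.4, -0.5, 0.6]
ee_pos: [480.5, -304.1, 34.4]
ft_force: [-0.4, 1.0, -0.2]
ee_pos: [480.4, -304.0, 29.2]
ft_force: [-0.5, 0.2, -0.5]
```

```bash
for k in 1 2 3 4; do python3 -m pendant '{"grip":[-1,-1,-1],"linear":[[0,0,1],[0,0,1],[0,0,0]],"angular":[[0,0,0],[0,0,0],[0,0,0]]}' | egrep 'ee_pos|ft'; done
```

```text
ee_pos: [480.6, -304.1, 27.5]
ft_force: [0.7, 0.9, -0.7]
ee_pos: [480.6, -304.1, 25.5]
ft_force: [0.2, -1.2, 0.1]
ee_pos: [480.6, -304.1, 23.5]
ft_force: [-0.6, 0.7, -0.5]
ee_pos: [480.8, -304.2, 21.6]
ft_force: [-1.0, -0.3, 1.3]
```

```bash
for k in 1 2 3; do python3 -m pendant '{"grip":[-1,-1,-1],"linear":[[0,0,1],[0,0,1],[0,0,0]],"angular":[[0,0,0],[0,0,0],[0,0,0]]}' | egrep 'ee_pos|ft'; done
```

```text
ee_pos: [480.8, -304.2, 19.6]
ft_force: [0.1, 0.4, 2.7]
ee_pos: [480.8, -304.2, 17.6]
ft_force: [-0.2, 0.3, 3.1]
ee_pos: [480.8, -304.2, 16.2]
ft_force: [-2.6, 1.3, 9.4]
```

It bottomed out at 9.4 N after about 6 mm of travel, so the button was fully pressed. Now I release it and retreat.

```bash
python3 -m pendant '{"grip":[-1,-1,-1,-1,-1,-1,-1,-1,-1,-1,-1,-1],"linear":[[0,0,-2],[0,0,-3],[0,0,-3],[0,0,-5],[0,0,-10],[0,0,-20],[0,0,-30],[0,0,-30],[0,0,-20],[0,0,0],[0,0,0],[0,0,0]],"angular":[[0,0,0],[0,0,0],[0,0,0],[0,0,0],[0,0,0],[0,0,0],[0,0,0],[0,0,0],[0,0,0],[0,0,0],[0,0,0],[0,0,0]]}'; python3 g.py
python3 - <<'E'
from h import *
o=ctrl.get_obs()
im=snap("wrist","pics/w3.png")[:,:,::-1].astype(int); m=((im[:,:,2]>170)&(im[:,:,1]<90)&(im[:,:,0]<90)).astype(np.uint8)
n,_,st,c=cv2.connectedComponentsWithStats(m)
for i in range(1,n):
    if st[i,4]>60: print(c[i].round(1),pix2w("wrist",*c[i],22,o).round(1))
cv2.imwrite("pics/f.png",snap("top","pics/t9.png")[60:280,180:520,::-1].repeat(2,0).repeat(2,1))
E
```

```text
t: 15.47
ee_pos: [480.1, -303.8, 138.2]
orientation: [-0.638, -3.075, -0.001]
ft_force: [-0.5, -0.8, 0.3]
width: 0.7
grasp_force: 0.0
green 38 127.7 -30.53
tool 15.5167 358.7249042191241 256.4361460971635
[394.2 158.9] [ 472.6 -229.    22. ]
[223.7 173.5] [ 422.8 -377.4   22. ]
[318.2 198. ] [ 478.8 -306.9   22. ]
```

View pics/f.png

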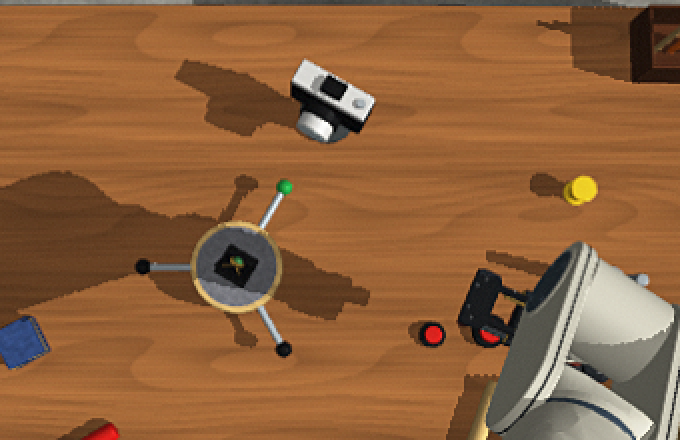

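The final top view shows the green arm at (285,187) pointing at the lens near (318,130). The remote has not moved and the arm is clear of everything.

```bash
python3 -c "
from workcell import ctrl
print(ctrl.close_job())"
```

```text
the job is handed in; nothing more can be done
None
```

I turned the green-ball arm to −30.5°, against about −30.3° measured for the lens, then pressed the largest remote's button fully down, let it go, and handed the job in at about 16 s; no verdict came back.

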